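# Put light-sensitive ink away in a push-latch box

## Robot

A 7-joint arm with a two-finger parallel gripper is mounted at the origin on a cart in front of the work surface, level with it; the furniture and walls round the work are solid. World frame = base frame: x ahead of the robot, y to its left, z up, the work surface at z = 0. Lengths are in m, angles in rad, forces in N, time in s.
With the tool pointing down it reaches from about 0.4 to 0.85 m from the base axis. Payload 10.4 kg.
Tool frame: the origin (TCP) lies midway between the tips of the shut fingers; the grasp point (between the pads) lies 19 mm behind it; z points along the fingers, y is the line along which they close (so a half turn about z gives the same grasp; the last joint's range is limited). The gripper opens to 87 mm and grips with 3 to 60 N. Pads are 19 mm wide; open, the fingers measure 117 mm over their backs; the gripper's body (75 mm by 190 mm) begins 51 mm behind the grasp point.
Start: joints at [1.229, 0.332, -0.065, 1.46, 0.022, 1.35, -0.088], TCP at [0.196, -0.594, 0.201] pointing down, gripper open.
Joint ranges: [-2.6, 2.6], [-0.5, 2.12], [-1.47, 1.34], [0.16, 2.42], [-1.27, 4.41], [0.06, 2.06], [-2.6, 2.6]. Speed limits (rad/s): [2.22, 2.22, 2.79, 2.79, 3.14, 3.14, 3.14].

## Interface

Orientations are given as a unit quaternion [x, y, z, w].
In Python, from bench import r gives the robot as it stands.
- The arm moves only by the tool apply_moves, never from a script. Its argument "steps" is a list of rows, each a list of 7 numbers: the turn, a rotation vector about the tool's x, y, z in rad, then the shift along the tool's x, y, z in mm, then the opening, from -1 (shut) to 1 (fully open). In form: [[ax, ay, az, x, y, z, claw], ...]. A call has 1 to 20 rows; each row is the pose to reach, as a shift and turn from the pose commanded when the call began, along the tool's axes at that moment; what a row does not reach only later rows make up. A row lasts 1/12 s, in which the tool goes at most 41.7 mm and 7.16 degrees, less where a joint would pass 70% of its speed; a pose out of reach is approached as far as the arm can. A call with a gripper value outside its range is refused whole. The fingers move at their own pace and stop on an object; "force" is the grip in N (left out, the last holds). Time passes only in rows, so rows that repeat a pose let the fingers close. It gives the time, the measured TCP pose, the force, the opening and the grip force at its end, in the units of the state.
- r.read_state(): the state, without advancing time (a new reading comes with each control period).
- r.camera(name): name is "scene" or "top" or "wrist"; returns a dict with "pixels" (480x640x3 uint8, red, green, blue), "z_map" (480x640 float32, m along the optical axis (not along the pixel's ray), 0 where there is no reading), "fovy" (degrees; the focal length in pixels is half the picture's height over the tangent of half this angle, whatever the lens; pixels are square), "cx", "cy" (the principal point, pixels), "k1" (the pictures are not rectified: a ray, as slopes to the right and down, at radius r is drawn at 1 + k1 r^2 times it, then the intrinsics apply), "position" and "orientation" of the camera in the world. Camera axes: x right, y down, z forward; pixel columns grow to the right and rows downward; lengths in m; the calibration is good to about 2 mm. A picture is of the moment at which its call begins.
- r.close_job(): hands the job in; it is judged then, once.
The state is a dict: "time": time; "joint_positions": joint angles; "joint_vel": joint speeds; "joint_torque": joint torques, N m; "ee_pos": TCP position; "eef_rot": TCP orientation; "ft_force": force on the tool from outside, world axes, zero at the start; "torque": the same for the moment, N m; "width": finger opening in m; "grip_force": force on a finger pad.
Only numpy, scipy, OpenCV 4.12 (cv2) and the standard library are available. Lean on these libraries where they do the work, as an engineer would, in place of code of your own. Each camera call takes 0.05 s, during which the arm holds its last target. There are 200 camera calls.

## Task

The small jar of UV-curing ink has to go back into the dark. Press the ribbed pad on the lid of the grey box down once so that its push-push latch lets go and the lid springs up, set the small jar down (do not drop it) upright in the round well inside, then swing the lid down and press it again until the latch catches and the lid stays shut. How deep the latch has to be pressed is different every time, so press slowly and by feel, gently, stop as soon as it bottoms, and leave the other things where they are.

Things in the scene. Friction and masses are not known exactly. Their poses are not given: they have to be found in the camera images.
- uv_box: grey sheet-metal box fixed to the table, 160 mm front to back, 150 mm wide, walls 4 mm thick, rim 78 mm above the table. Origin: centre of its underside on the table. Its x axis points from the latch side (front) to the hinge side (back), z up. Inside, the latch takes up 25 mm at the middle of the front wall
- well (a point): centre of the floor of the round well in the box: 7 mm above the table, 4 mm in front of the box's centre. The well is a ring of 54 mm inner and 60 mm outer diameter that stands 9 mm above this floor
- lid_hinge (a point): middle of the lid's hinge axis (along the box's y), fixed on the box: 82 mm behind its centre, 88 mm above the table. The lid is a flat plate 3 mm thick and 160 mm wide; its underside runs from this axis 170 mm to the front and overhangs the front wall by 8 mm, with a 24 mm skirt turned down at front and sides
- lid (a joint): lid angle, rad, grows as it opens: rests between 0 and 0.08 when latched, 1.75 standing open. A damped spring always drives it open, in about 1.5 s once freed, and holds it up: 3 to 4 N at the pad when shut, 1 to 2 N when open. Push-push latch: when you back off after a full press, a latched lid springs open and an open one rises 7 to 13 mm and stays latched
- lid_pad (a point): centre of the ribbed rubber pad (30 x 52 mm) on the lid's upper face: 152 mm from the hinge axis along the lid, 3 mm above its underside; moves with the lid. The latch trips 7 to 12.5 mm below the latched rest, varying unseen; less than 1 mm further is a hard stop with a steep rise of force. 7 to 12 N always gets there; over 25 N from the robot bends the lid: failed
- small_jar_mid (a point): centre, half-way up, of the jar to put away: the smallest of three screw-lid jars, 47 mm across the lid (44 mm body), 42 mm high, its lid the top 14 mm; loose on the table, about 0.16 kg
- tall_jar_a: bystander jar, 55 mm across and 55 mm high, origin at the centre of its underside
- tall_jar_b: bystander jar, 55 mm across and 55 mm high, origin at the centre of its underside
- tape: bystander roll of tape lying flat, 104 mm across, 25 mm high, origin at the centre of its underside
- stirrer: bystander stirring stick lying flat, 200 mm along its y, 18 mm wide, 6 mm thick, origin at the centre of its underside
- brush: bystander brush lying flat, 178 mm along its y, 31 mm wide, 12 mm thick, origin at the centre of its underside
Things that resemble listed ones, but are neither listed nor needed, are in the scene too. Leave any orange look-alike of the part that bears small_jar_mid alone.

How it is judged:
On the way, in this order (a step that is already met when the one before it is completed fails the run):
1. the latch has been tripped and the lid stands open (value of joint lid above 1.5 rad), for 0.2 s.
2. the small jar stands in the well, let go, with the lid still open (horizontal distance between small_jar_mid and well below 0.008 m and z of small_jar_mid in the frame of well below 0.026 m and angle between small_jar_mid's own z axis and vertical below 0.12 rad and contact force between the fingers and small_jar below 0.05 N and value of joint lid above 1 rad), for 0.2 s.
At the end, for the whole second after the job is handed in: the lid is latched shut (lid angle below 0.1 rad, at rest) and the small jar stands upright (within 0.12 rad) on the floor of the well, its centre within 8 mm of the well's centre (value of joint lid below 0.1 rad and velocity of joint lid between -0.05 and 0.05 rad/s and horizontal distance between small_jar_mid and well below 0.008 m and z of small_jar_mid in the frame of well below 0.026 m and angle between small_jar_mid's own z axis and vertical below 0.12 rad); the robot touches nothing.
It fails at once if the robot pressed or pushed the lid with more than 25 N (contact force between any of the fingers, the arm and lid above 25 N).
It fails at once if the small jar was dropped (linear speed of small_jar above 0.6 m/s and contact force between the fingers and small_jar below 0.01 N).
It fails at once if a bystander (tall jar, tape, stirring stick or brush) was moved by more than 40 mm (distance of any of tall_jar_a, tall_jar_b, tape, stirrer, brush from where it was at the start of the episode above 0.04 m).
It also fails if it takes over 72 s, if anything falls off the work surface, if the arm or the gripper's body presses on something with over 40 N, if the wrist force passes 120 N, or if a joint passes its speed limit or range.

## Working session

There is one attempt and no reset: what is moved stays moved. The work goes in short steps, Python scripts to look and compute and a tool call to move; the robot and the scene stay as the last step left them, time stands still between calls to the robot, and variables do not carry over. Pictures are saved under pics/ and viewed, at most 10 in all, crops included, and the job is handed in when it is done.

Besides the shell and the picture viewer there is one more tool, called after "Call:" as a command line: name --pt "numbers of a row" for each row, then --argument value for the rest. apply_moves: Moves the arm, as the interface text tells. Its arguments: {"type":"object","properties":{"steps":{"type":"array","items":{"type":"array","items":{"type":"number"}}},"force":{"type":"number"}},"required":["steps"]}

```bash
mkdir -p pics
cat > h.py <<'E'
import numpy as np, cv2
from scipy.spatial.transform import Rotation as R
from bench import r
def snap(n,f):
    c=r.camera(n); cv2.imwrite(f'pics/{f}.png',c['pixels'][:,:,::-1]); np.savez(f'pics/{f}.npz',**{k:np.array(v) for k,v in c.items()}); return c
def cloud(c):
    h,w=c['z_map'].shape; f=h/2/np.tan(np.radians(float(c['fovy']))/2)
    u,v=np.meshgrid(np.arange(w),np.arange(h))
    K=np.array([[f,0,float(c['cx'])],[0,f,float(c['cy'])],[0,0,1]])
    xd=(u-K[0,2])/f; yd=(v-K[1,2])/f; k=float(c['k1']); x,y=xd.copy(),yd.copy()
    for _ in range(20):
        s=1+k*(x*x+y*y); x,y=xd/s,yd/s
    z=c['z_map']; P=np.stack([x*z,y*z,z],-1)
    q=c['orientation']; M=R.from_quat(q).as_matrix() if np.size(q)==4 else np.array(q)
    return P@M.T+c['position']
def st():
    s=r.read_state(); print({k:np.round(s[k],4).tolist() for k in('time','joint_positions','ee_pos','eef_rot','ft_force','width','grip_force')})
E
python3 - <<'E'
from h import *
st()
for n in('top','scene'):
    c=snap(n,n+'0'); print(n,c['position'],c['orientation'],c['fovy'],c['k1'])
E
```

```text
{'time': 0.0, 'joint_positions': [1.2294, 0.3329, -0.0647, 1.461, 0.0216, 1.3499, -0.0885], 'ee_pos': [0.1957, -0.5931, 0.1998], 'eef_rot': [0.9873, 0.1587, -0.0001, -0.0007], 'ft_force': [0.0055, 0.0338, -0.0987], 'width': 0.0869, 'grip_force': 0.0}
top [ 0.47428294 -0.08922588  1.08929547] [ 0.71666963 -0.69715076  0.00973136 -0.01645485] 51.82426882969176 -0.08027971518172938
scene [0.02936558 0.66189973 0.69679037] [-0.25613211  0.84878954 -0.4419778   0.13641215] 55.41915681153178 -0.025603753951312955
```

View pics/top0.png

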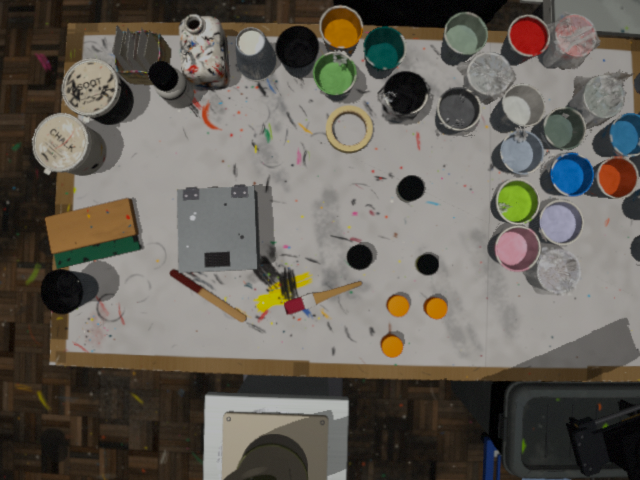

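View pics/scene0.png

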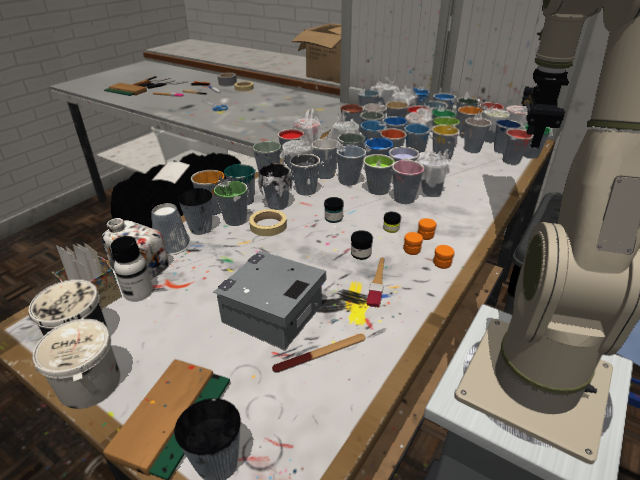

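The top view shows the grey box at about (218,228), with the pad at (217,259) and the hinges at row 192. The black jars are at (411,188), (359,257) and (427,264), and the last looks smallest. The scene view agrees: the small yellowish jar is at (392,222), next to the three orange look-alikes.

Run:
```python
from h import *
c=dict(np.load('pics/top0.npz')); P=cloud(c); z=P[...,2]
for n,(u,v),h in(('j1',(411,188),.055),('j2',(359,257),.055),('small',(427,264),.042)):
    m=np.zeros(z.shape,bool); m[v-18:v+19,u-18:u+19]=1; m&=z>h-.012
    q=P[m]; lo,hi=q.min(0),q.max(0); print(n,m.sum(),(lo+hi)/2,hi-lo,np.median(q[:,2]))
m=np.zeros(z.shape,bool); m[170:285,165:285]=1; m&=(z>.075)&(z<.11)
q=P[m]; print('lid',m.sum(),q.mean(0),np.percentile(q[:,2],[2,50,98]))
rc=cv2.minAreaRect((q[:,:2]*1000).astype(np.float32)); print(rc); print(cv2.boxPoints(rc).round(1).tolist())
A=np.c_[q[:,:2],np.ones(len(q))]; print('plane',np.linalg.lstsq(A,q[:,2],rcond=None)[0])
g=c['pixels'].astype(int).sum(2)
m=np.zeros(z.shape,bool); m[245:272,195:240]=1; m&=g<130
q=P[m]; print('pad',m.sum(),q.mean(0)); rc=cv2.minAreaRect((q[:,:2]*1000).astype(np.float32)); print(rc)
for u,v in((190,194),(239,191),(217,260)): print(P[v,u])
```

```text
j1 518 [ 0.55797024 -0.19424676  0.566151  ] [0.16737459 0.21004176 1.04628893] 0.05449603907040357
j2 529 [ 0.46631323 -0.14206357  0.56651079] [0.05230082 0.10567539 1.04556936] 0.05427933877210678
small 396 [ 0.45324021 -0.21341118  0.55979952] [0.04481083 0.2483706  1.05899191] 0.04092578961733995
lid 6652 [0.51459403 0.12443647 0.09447438] [0.08824951 0.09450027 0.10045975]
((516.2005615234375, 126.28630065917969), (174.99766540527344, 161.02301025390625), 4.370840072631836)
[[422.79998779296875, 199.89999389648438], [435.1000061035156, 39.29999923706055], [609.5999755859375, 52.70000076293945], [597.2999877929688, 213.1999969482422]]
plane [-0.04535815  0.00232879  0.11752562]
pad 292 [0.45372166 0.12058116 0.10148601]
((457.3537292480469, 27.717193603515625), (24.490480422973633, 235.0517578125), 2.2888684272766113)
[0.58434842 0.18292262 0.09226218]
[0.59271843 0.0821315  0.09376638]
[0.45158436 0.12145116 0.09697577]
```

Call:
apply_moves --pt "0 0 0.242 332 -184 -100 -1" --pt "0 0 0.242 332 -184 -100 -1" --pt "0 0 0.242 332 -184 -100 -1" --pt "0 0 0.242 332 -184 -100 -1" --pt "0 0 0.242 332 -184 -100 -1" --pt "0 0 0.242 332 -184 -100 -1" --pt "0 0 0.242 332 -184 -100 -1" --pt "0 0 0.242 332 -184 -100 -1" --pt "0 0 0.242 332 -184 -100 -1" --pt "0 0 0.242 332 -184 -100 -1" --pt "0 0 0.242 332 -184 -100 -1" --pt "0 0 0.242 332 -184 -100 -1" --pt "0 0 0.242 332 -184 -100 -1" --force 15

```text
time: 1.18
ee_pos: [0.4526, -0.3157, 0.3001]
eef_rot: [0.999, 0.038, -0.001, 0.0]
ft_force: [-0.5, -0.6, -0.4]
width: 0.0085
grip_force: 0.0
```

```bash
cat >> h.py <<'E'
def loc(target,yaw=None):
    "shift in tool axes (mm) from the current pose to a world point, and az for a world yaw (deg) of the tool x axis"
    s=r.read_state(); M=R.from_quat(s['eef_rot']); d=M.inv().apply(np.array(target)-s['ee_pos'])*1000
    x=M.as_matrix()[:,0]; a=np.degrees(np.arctan2(x[1],x[0])); print('shift',d.round(1),'yaw',a.round(2),'az',None if yaw is None else np.radians(a-yaw).round(4),'tilt z',M.as_matrix()[:,2].round(4))
E
python3 - <<'E'
from h import *
st()
def jar(c,P,uv,h,d,w=20):
    u,v=uv; z=P[...,2]; m=np.zeros(z.shape,bool); m[v-w:v+w+1,u-w:u+w+1]=1; m&=(z>h-.008)&(z<h+.008)&(c['z_map']>0)
    q=P[m]; print(uv,m.sum(),q.mean(0).round(4),((q.min(0)+q.max(0))/2).round(4),np.ptp(q,axis=0).round(4))
c=dict(np.load('pics/top0.npz')); P=cloud(c)
jar(c,P,(427,264),.042,.047); jar(c,P,(411,188),.055,.055); jar(c,P,(359,257),.055,.055)
g=c['pixels'].astype(int).sum(2); z=P[...,2]
m=np.zeros(z.shape,bool); m[245:272,195:240]=1; m&=(g<130)&(c['z_map']>0)&(z>.09)
q=P[m]; print('pad',m.sum(),q.mean(0)); print(cv2.minAreaRect((q[:,:2]*1000).astype(np.float32)))
c=snap('wrist','wrist1')
E
```

```text
{'time': 1.1833, 'joint_positions': [0.7808, 0.1526, -0.2895, 1.479, 0.044, 1.5172, -1.0032], 'ee_pos': [0.4526, -0.3157, 0.3001], 'eef_rot': [0.9993, 0.0377, -0.0005, 0.0], 'ft_force': [-0.4602, -0.624, -0.3558], 'width': 0.0085, 'grip_force': 0.0}
(427, 264) 380 [ 0.4533 -0.3145  0.041 ] [ 0.4532 -0.3148  0.0402] [0.0448 0.0455 0.0113]
(411, 188) 505 [ 0.6147 -0.2735  0.0545] [ 0.6148 -0.2735  0.0544] [0.0537 0.0516 0.0132]
(359, 257) 520 [ 0.4657 -0.1685  0.0543] [ 0.4663 -0.1686  0.0541] [0.0523 0.0526 0.0111]
pad 291 [0.453651   0.12130214 0.09809147]
((453.5766296386719, 121.99126434326172), (24.250288009643555, 46.53586959838867), 1.7758699655532837)
```

View pics/wrist1.png

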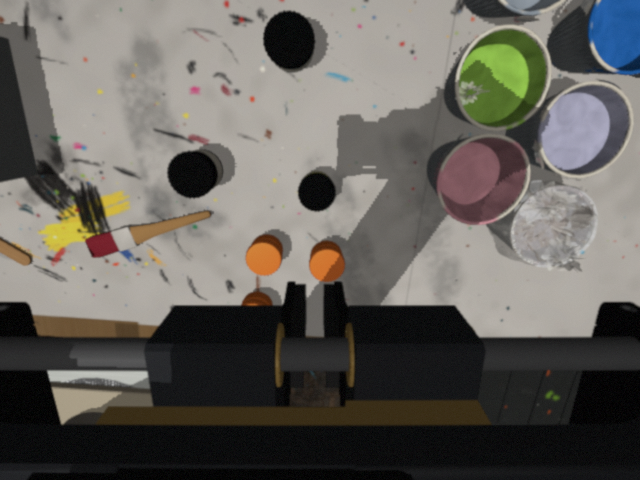

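The wrist view shows the small black jar at (317,191), clear of its orange neighbours at (264,255) and (327,261). That matches the top measurement, so I go to the pad.

```bash
python3 -c "
from h import *
loc((.4535,.1215,.115),4.4)"
```

```text
shift [  34.  -436.1  185.1] yaw 4.28 az -0.0021 tilt z [-0.0012  0.     -1.    ]
```

Call:
apply_moves --pt "0 0 0 34 -436 110 -1" --pt "0 0 0 34 -436 110 -1" --pt "0 0 0 34 -436 110 -1" --pt "0 0 0 34 -436 110 -1" --pt "0 0 0 34 -436 110 -1" --pt "0 0 0 34 -436 110 -1" --pt "0 0 0 34 -436 110 -1" --pt "0 0 0 34 -436 110 -1" --pt "0 0 0 34 -436 110 -1" --pt "0 0 0 34 -436 110 -1" --pt "0 0 0 34 -436 110 -1" --pt "0 0 0 34 -436 110 -1" --pt "0 0 0 34 -436 130 -1" --pt "0 0 0 34 -436 160 -1" --pt "0 0 0 34 -436 180 -1" --pt "0 0 0 34 -436 185 -1" --pt "0 0 0 34 -436 185 -1"

```text
time: 2.65
ee_pos: [0.4531, 0.1212, 0.1144]
eef_rot: [0.999, 0.038, -0.001, 0.0]
ft_force: [0.5, -0.8, 0.9]
width: 0.0006
grip_force: 0.0
```

Run:
```python
from h import *
st(); loc((.4535,.1215,.105),4.4)
c=snap('wrist','wrist2'); P=cloud(c); z=P[...,2]
m=(z>.075)&(z<.108)&(c['z_map']>0)&(P[...,0]<.7)&(P[...,1]>0.0)&(P[...,1]<.25)
q=P[m]; print(m.sum(),q.min(0),q.max(0))
rc=cv2.minAreaRect((q[:,:2]*1000).astype(np.float32)); print(rc,cv2.boxPoints(rc).round(1).tolist())
```

```text
{'time': 2.65, 'joint_positions': [0.3429, 0.1206, -0.733, 1.9332, 0.0887, 1.123, -1.9209], 'ee_pos': [0.4531, 0.1212, 0.1144], 'eef_rot': [0.9993, 0.0375, -0.0015, 0.0002], 'ft_force': [0.5223, -0.8489, 0.9203], 'width': 0.0006, 'grip_force': 0.0}
shift [ 0.4 -0.2  9.4] yaw 4.3 az -0.0017 tilt z [-2.9e-03 -5.0e-04 -1.0e+00]
89078 [0.42397269 0.03812783 0.08957417] [0.59873307 0.20964958 0.10216032]
((511.2008056640625, 124.05146789550781), (164.30096435546875, 161.31764221191406), 4.2974066734313965) [[423.20001220703125, 198.3000030517578], [435.29998779296875, 37.5], [599.2000122070312, 49.79999923706055], [587.0999755859375, 210.60000610351562]]
```

View pics/wrist2.png

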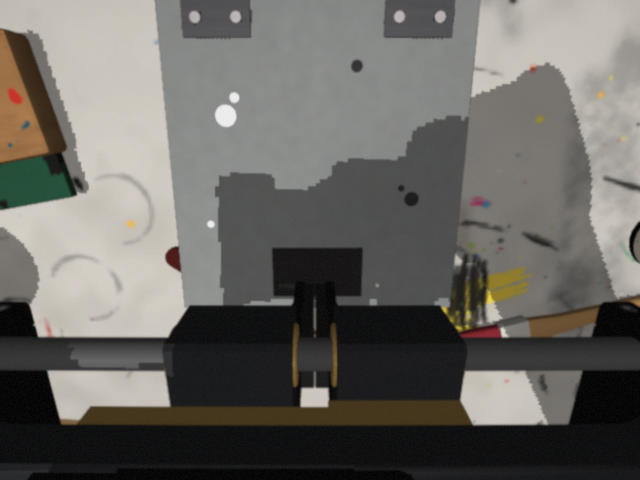

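The wrist view shows the pad at (317,271) on the lid, with the fingers just above it, centred left to right. Now I press by feel.

Call:
apply_moves --pt "0 0 0 -1 1 6 -1" --pt "0 0 0 -1 1 10 -1" --pt "0 0 0 -1 1 13 -1" --pt "0 0 0 -1 1 14 -1" --pt "0 0 0 -1 1 14 -1"

```text
time: 3.12
ee_pos: [0.453, 0.1215, 0.1016]
eef_rot: [0.999, 0.038, 0.0, 0.0]
ft_force: [0.3, -0.8, 0.5]
width: 0.0004
grip_force: 0.0
```

Call:
apply_moves --pt "0 0 0 0 0 1 -1" --pt "0 0 0 0 0 2 -1" --pt "0 0 0 0 0 3 -1" --pt "0 0 0 0 0 4 -1" --pt "0 0 0 0 0 5 -1" --pt "0 0 0 0 0 5 -1"

```text
time: 3.62
ee_pos: [0.4529, 0.1215, 0.0964]
eef_rot: [0.999, 0.038, -0.0, 0.0]
ft_force: [-0.0, 0.7, 0.9]
width: 0.0003
grip_force: 0.0
```

Call:
apply_moves --pt "0 0 0 0 0 1 -1" --pt "0 0 0 0 0 2 -1" --pt "0 0 0 0 0 3 -1" --pt "0 0 0 0 0 3 -1"

```text
time: 3.95
ee_pos: [0.4529, 0.1215, 0.0934]
eef_rot: [0.999, 0.038, -0.0, 0.0]
ft_force: [-0.2, 0.1, 0.1]
width: 0.0006
grip_force: 0.0
```

Run:
```python
from h import *
st()
for nm in('wrist2','wrist3'):
    c=dict(np.load('pics/wrist2.npz')) if nm=='wrist2' else snap('wrist','wrist3'); P=cloud(c)
    for lx in (.44,.45,.46,.465,.47,.5,.54,.58):
        m=(abs(P[...,0]-lx)<.003)&(abs(P[...,1]-.124)<.05)&(P[...,2]<.11)&(c['z_map']>0)
        print(lx,m.sum(),np.percentile(P[m][:,2],[10,50,90]).round(4) if m.any() else '',end=' ')
    print()
c=dict(np.load('pics/top0.npz')); P=cloud(c); g=c['pixels'].astype(int).sum(2)
print(P[246:276:3,217].round(4), g[246:276:3,217])
```

```text
{'time': 3.95, 'joint_positions': [0.3348, 0.1461, -0.732, 1.9587, 0.1108, 1.0766, -1.9386], 'ee_pos': [0.4529, 0.1215, 0.0934], 'eef_rot': [0.9993, 0.0384, -0.0001, 0.0], 'ft_force': [-0.1714, 0.1156, 0.0775], 'width': 0.0006, 'grip_force': 0.0}
0.44 1179 [0.0991 0.1    0.1008] 0.45 1633 [0.0987 0.0996 0.1006] 0.46 1714 [0.0982 0.0991 0.1   ] 0.465 1774 [0.0978 0.0988 0.0998] 0.47 1780 [0.0976 0.0984 0.0993] 0.5 1970 [0.096  0.0968 0.0977] 0.54 2303 [0.094  0.0948 0.0957] 0.58 2706 [0.0921 0.0932 0.0944] 
0.44 389 [0.0989 0.0997 0.1004] 0.45 1543 [0.0987 0.0995 0.1004] 0.46 2049 [0.0982 0.0992 0.1   ] 0.465 2134 [0.0979 0.0988 0.0998] 0.47 2147 [0.0975 0.0984 0.0993] 0.5 2414 [0.096  0.0969 0.0977] 0.54 2850 [0.094  0.0948 0.0957] 0.58 3446 [0.0921 0.0931 0.0944] 
[[0.4798 0.1224 0.0972]
 [0.4738 0.1216 0.0997]
 [0.4677 0.1221 0.0966]
 [0.4617 0.1217 0.0974]
 [0.4557 0.1206 0.1016]
 [0.4497 0.1206 0.1008]
 [0.4436 0.1207 0.0994]
 [0.4376 0.1205 0.0994]
 [0.4315 0.1204 0.099 ]
 [0.4208 0.1403 0.0036]] [362 363 185 102  94  91  95 319 363 455]
```

Run:
```python
from h import *
c=snap('scene','scene3'); im=c['pixels'][200:360,200:390,::-1]
cv2.imwrite('pics/scene3c.png',cv2.resize(im,None,fx=4,fy=3.7,interpolation=cv2.INTER_CUBIC)[:, :760])
```

```text
(no output)
```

View pics/scene3c.png

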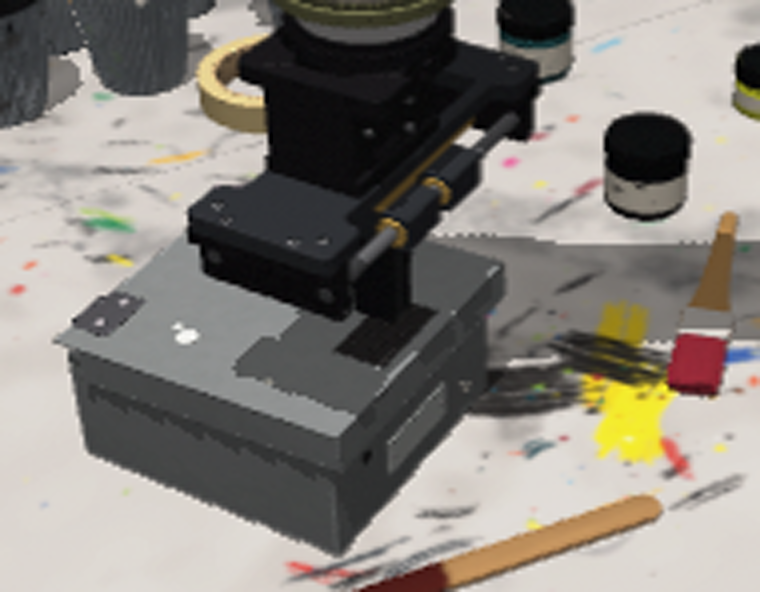

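The enlarged scene view shows the finger tips at about (385,315), over the pad at (390,335) and barely above it. I keep going down slowly.

Call:
apply_moves --pt "0 0 0 0 0 0.7 -1" --pt "0 0 0 0 0 1.4 -1" --pt "0 0 0 0 0 2 -1" --pt "0 0 0 0 0 2 -1"

```text
time: 4.38
ee_pos: [0.4529, 0.1215, 0.0915]
eef_rot: [0.999, 0.038, -0.0, 0.0]
ft_force: [-0.4, -0.3, -0.5]
width: 0.0004
grip_force: 0.0
```

Call:
apply_moves --pt "0 0 0 0 0 0.7 -1" --pt "0 0 0 0 0 1.4 -1" --pt "0 0 0 0 0 2 -1" --pt "0 0 0 0 0 2 -1"

```text
time: 4.72
ee_pos: [0.4529, 0.1215, 0.0895]
eef_rot: [0.999, 0.038, -0.0, 0.0]
ft_force: [-0.6, 0.3, 0.3]
width: 0.0002
grip_force: 0.0
```

```bash
cat >> h.py <<'E'
def lidz(c=None):
    c=c or r.camera('wrist'); P=cloud(c)
    for lx in (.47,.5,.54,.58):
        m=(abs(P[...,0]-lx)<.003)&(abs(P[...,1]-.124)<.05)&(P[...,2]<.11)&(c['z_map']>0)
        print(lx,m.sum(),np.median(P[m][:,2]).round(4) if m.any() else '',end=' ')
    print()
E
python3 -c "
from h import *
st(); lidz()"
```

```text
{'time': 4.7167, 'joint_positions': [0.333, 0.1517, -0.7315, 1.9628, 0.1155, 1.0685, -1.9425], 'ee_pos': [0.4529, 0.1215, 0.0895], 'eef_rot': [0.9993, 0.0384, -0.0001, 0.0001], 'ft_force': [-0.5615, 0.3145, 0.3227], 'width': 0.0002, 'grip_force': 0.0}
0.47 2229 0.0984 0.5 2508 0.0968 0.54 2976 0.0948 0.58 3564 0.0931
```

Run:
```python
from h import *
for n in('wrist','scene'):
    c=snap(n,n+'4'); P=cloud(c)
    m=(abs(P[...,0]-.4529)<.016)&(abs(P[...,1]-.1215)<.016)&(c['z_map']>0)&(P[...,2]<.2)
    v,u=np.nonzero(m); q=P[m]; print(n,len(q),np.histogram(q[:,2],np.arange(.08,.2,.005)))
    i=np.argsort(q[:,2])[::max(1,len(q)//12)]
    for k in i: print(u[k],v[k],q[k].round(4))
w=cv2.imread('pics/wrist4.png')[230:350,220:420]; s=cv2.imread('pics/scene4.png')[235:305,270:340]
cv2.imwrite('pics/c4.png',np.hstack([cv2.resize(w,(400,300),interpolation=2),cv2.resize(s,(300,300),interpolation=2)]))
```

```text
wrist 4574 (array([   0,    0,    0, 1490,  340,    0,   81,  206,  250,  214,  228,
        244,  217,  228,  226,  145,  447,   60,   27,   45,   44,   36,
         34]), array([0.08 , 0.085, 0.09 , 0.095, 0.1  , 0.105, 0.11 , 0.115, 0.12 ,
       0.125, 0.13 , 0.135, 0.14 , 0.145, 0.15 , 0.155, 0.16 , 0.165,
       0.17 , 0.175, 0.18 , 0.185, 0.19 , 0.195]))
306 259 [0.4685 0.1269 0.0967]
301 267 [0.4648 0.1291 0.0987]
338 303 [0.4461 0.1084 0.0992]
322 267 [0.4659 0.1185 0.0996]
305 275 [0.4611 0.1268 0.1   ]
327 284 [0.4636 0.1163 0.1148]
295 291 [0.4631 0.1309 0.1234]
295 300 [0.4631 0.1305 0.1322]
308 313 [0.4616 0.1247 0.1399]
296 319 [0.4635 0.1293 0.1486]
313 336 [0.4619 0.1226 0.157 ]
313 372 [0.4503 0.1217 0.1621]
295 401 [0.4684 0.1276 0.1976]
scene 379 (array([  0,   0,   0, 113,  26,   0,  16,  26,  31,  36,  25,  23,  22,
        16,  14,   8,   2,   0,   0,   0,   0,   0,   0]), array([0.08 , 0.085, 0.09 , 0.095, 0.1  , 0.105, 0.11 , 0.115, 0.12 ,
       0.125, 0.13 , 0.135, 0.14 , 0.145, 0.15 , 0.155, 0.16 , 0.165,
       0.17 , 0.175, 0.18 , 0.185, 0.19 , 0.195]))
304 327 [ 0.4374  0.1154 -0.002 ]
291 293 [0.454  0.1321 0.0971]
293 293 [0.4499 0.131  0.0983]
295 292 [0.4478 0.1271 0.099 ]
289 292 [0.4571 0.1342 0.0998]
301 291 [0.4384 0.1199 0.1009]
293 285 [0.4506 0.1287 0.1169]
292 283 [0.452  0.1298 0.1221]
295 282 [0.4452 0.129  0.1273]
296 280 [0.4431 0.1282 0.1326]
294 278 [0.445  0.1317 0.1392]
298 274 [0.4399 0.1253 0.1469]
295 272 [0.4408 0.1332 0.1567]
```

View pics/c4.png

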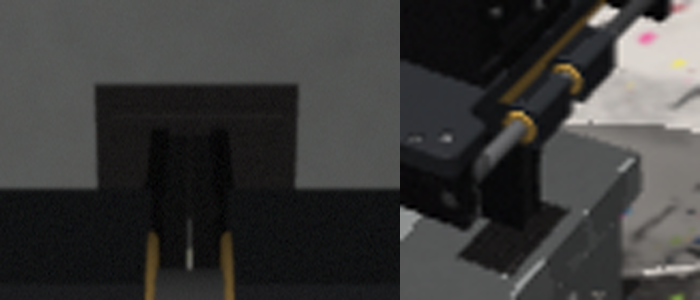

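The crops show the tips clearly above the pad: their depth reads z≈0.111 while the pad top is at about 0.099. The real finger tips therefore end about 20 mm short of the reported TCP. I go on down, expecting contact near TCP z≈0.078, and allow the same offset in the grasp.

Call:
apply_moves --pt "0 0 0 0 0 2 -1" --pt "0 0 0 0 0 4 -1" --pt "0 0 0 0 0 6 -1" --pt "0 0 0 0 0 8 -1" --pt "0 0 0 0 0 8 -1"

```text
time: 5.28
ee_pos: [0.4528, 0.1214, 0.0811]
eef_rot: [0.999, 0.038, -0.0, 0.0]
ft_force: [0.4, 0.2, 1.3]
width: 0.0004
grip_force: 0.0
```

Call:
apply_moves --pt "0 0 0 0 0 1 -1" --pt "0 0 0 0 0 2 -1" --pt "0 0 0 0 0 2 -1"

```text
time: 5.53
ee_pos: [0.453, 0.1215, 0.0795]
eef_rot: [0.999, 0.038, -0.0, 0.0]
ft_force: [0.4, 0.5, -0.3]
width: 0.0003
grip_force: 0.0
```

Call:
apply_moves --pt "0 0 0 0 0 1 -1" --pt "0 0 0 0 0 2 -1" --pt "0 0 0 0 0 2 -1"

```text
time: 5.78
ee_pos: [0.453, 0.1214, 0.0775]
eef_rot: [0.999, 0.038, -0.0, 0.0]
ft_force: [0.2, -0.5, 0.7]
width: 0.0005
grip_force: 0.0
```

Call:
apply_moves --pt "0 0 0 0 0 1 -1" --pt "0 0 0 0 0 2 -1" --pt "0 0 0 0 0 2 -1"

```text
time: 6.03
ee_pos: [0.453, 0.1215, 0.0756]
eef_rot: [0.999, 0.038, -0.0, 0.0]
ft_force: [-1.1, -0.3, 3.4]
width: 0.0007
grip_force: 1.5
```

```bash
cat >> h.py <<'E'
def tip():
    s=r.read_state(); x,y,_=s['ee_pos']; c=r.camera('wrist'); P=cloud(c)
    m=(abs(P[...,0]-x-.0095)<.004)&(abs(P[...,1]-y)<.008)&(c['z_map']>0)&(P[...,2]<.2)
    print('z near tip front',np.histogram(P[m][:,2],np.arange(.07,.15,.004)))
    lidz(c)
E
python3 -c "
from h import *
st(); tip()"
```

```text
{'time': 6.0333, 'joint_positions': [0.3262, 0.1721, -0.729, 1.9767, 0.1328, 1.04, -1.9569], 'ee_pos': [0.453, 0.1215, 0.0756], 'eef_rot': [0.9993, 0.0384, -0.0, 0.0001], 'ft_force': [-1.0589, -0.3247, 3.4152], 'width': 0.0007, 'grip_force': 1.4943}
z near tip front (array([  0,   0,   0,   0,   0,   0, 132, 228, 137, 130, 142, 151, 162,
       184, 170, 163, 192, 185, 107]), array([0.07 , 0.074, 0.078, 0.082, 0.086, 0.09 , 0.094, 0.098, 0.102,
       0.106, 0.11 , 0.114, 0.118, 0.122, 0.126, 0.13 , 0.134, 0.138,
       0.142, 0.146]))
0.47 2523 0.0972 0.5 2873 0.096 0.54 3471 0.0943 0.58 3449 0.0929
```

Contact is at TCP z≈0.077 with 3.4 N, so the tip offset is about 21 mm.

Call:
apply_moves --pt "0 0 0 0 0 0.8 -1" --pt "0 0 0 0 0 1.6 -1" --pt "0 0 0 0 0 2.4 -1" --pt "0 0 0 0 0 3.2 -1" --pt "0 0 0 0 0 4 -1" --pt "0 0 0 0 0 4 -1"

```text
time: 6.58
ee_pos: [0.4528, 0.1215, 0.0714]
eef_rot: [0.999, 0.038, -0.0, 0.0]
ft_force: [-2.9, -0.3, 3.9]
width: 0.0006
grip_force: 1.8
```

Call:
apply_moves --pt "0 0 0 0 0 0.5 -1" --pt "0 0 0 0 0 1 -1" --pt "0 0 0 0 0 1 -1"

```text
time: 6.83
ee_pos: [0.4529, 0.1215, 0.0705]
eef_rot: [0.999, 0.038, -0.0, 0.0]
ft_force: [-3.8, -0.1, 2.8]
width: 0.0006
grip_force: 1.9
```

Call:
apply_moves --pt "0 0 0 0 0 0.5 -1" --pt "0 0 0 0 0 1 -1" --pt "0 0 0 0 0 1 -1"

```text
time: 7.08
ee_pos: [0.4531, 0.1215, 0.0696]
eef_rot: [0.999, 0.038, 0.0, 0.0]
ft_force: [-2.8, 0.5, 3.7]
width: 0.0005
grip_force: 1.9
```

Call:
apply_moves --pt "0 0 0 0 0 0.4 -1" --pt "0 0 0 0 0 0.8 -1" --pt "0 0 0 0 0 0.8 -1"

```text
time: 7.33
ee_pos: [0.4531, 0.1215, 0.0688]
eef_rot: [0.999, 0.038, 0.0, 0.0]
ft_force: [-3.1, 0.3, 3.2]
width: 0.0005
grip_force: 2.0
```

Call:
apply_moves --pt "0 0 0 0 0 0.4 -1" --pt "0 0 0 0 0 0.8 -1" --pt "0 0 0 0 0 0.8 -1"

```text
time: 7.58
ee_pos: [0.4531, 0.1215, 0.068]
eef_rot: [0.999, 0.038, 0.0, 0.0]
ft_force: [-3.9, 0.5, 4.7]
width: 0.0002
grip_force: 2.1
```

Call:
apply_moves --pt "0 0 0 0 0 0.4 -1" --pt "0 0 0 0 0 0.7 -1" --pt "0 0 0 0 0 0.7 -1"

```text
time: 7.83
ee_pos: [0.453, 0.1215, 0.0673]
eef_rot: [0.999, 0.038, 0.0, 0.0]
ft_force: [-4.1, -0.1, 4.2]
width: 0.0005
grip_force: 2.1
```

Call:
apply_moves --pt "0 0 0 0 0 0.4 -1" --pt "0 0 0 0 0 0.7 -1" --pt "0 0 0 0 0 0.7 -1"

```text
time: 8.08
ee_pos: [0.4531, 0.1215, 0.0666]
eef_rot: [0.999, 0.038, 0.0, 0.0]
ft_force: [-2.2, -0.3, 4.0]
width: 0.0002
grip_force: 2.1
```

Call:
apply_moves --pt "0 0 0 0 0 0.4 -1" --pt "0 0 0 0 0 0.7 -1" --pt "0 0 0 0 0 0.7 -1"

```text
time: 8.33
ee_pos: [0.4531, 0.1215, 0.0659]
eef_rot: [0.999, 0.038, 0.0, 0.0]
ft_force: [-3.1, 0.3, 3.7]
width: 0.0006
grip_force: 2.1
```

Call:
apply_moves --pt "0 0 0 0 0 0.3 -1" --pt "0 0 0 0 0 0.6 -1" --pt "0 0 0 0 0 0.6 -1"

```text
time: 8.58
ee_pos: [0.4531, 0.1215, 0.0653]
eef_rot: [0.999, 0.038, 0.0, 0.0]
ft_force: [-3.1, -0.4, 4.2]
width: 0.0003
grip_force: 2.0
```

Call:
apply_moves --pt "0 0 0 0 0 0.3 -1" --pt "0 0 0 0 0 0.6 -1" --pt "0 0 0 0 0 0.6 -1"

```text
time: 8.83
ee_pos: [0.4531, 0.1215, 0.0647]
eef_rot: [0.999, 0.038, 0.0, 0.0]
ft_force: [-2.2, -0.3, 3.5]
width: 0.0003
grip_force: 1.9
```

Call:
apply_moves --pt "0 0 0 0 0 0.3 -1" --pt "0 0 0 0 0 0.6 -1" --pt "0 0 0 0 0 0.6 -1"

```text
time: 9.08
ee_pos: [0.4531, 0.1215, 0.0641]
eef_rot: [0.999, 0.038, 0.0, 0.0]
ft_force: [-3.2, -0.2, 3.5]
width: 0.0007
grip_force: 2.1
```

```bash
python3 -c "
from h import *
st(); tip()"
```

```text
{'time': 9.0833, 'joint_positions': [0.3201, 0.1896, -0.7261, 1.9875, 0.1478, 1.0164, -1.9693], 'ee_pos': [0.4531, 0.1215, 0.0641], 'eef_rot': [0.9993, 0.0384, 0.0001, 0.0], 'ft_force': [-3.1549, -0.21, 3.5037], 'width': 0.0007, 'grip_force': 2.1118}
z near tip front (array([  0,   0,   0,   1, 301, 145, 125, 142, 160, 157, 189, 169, 161,
       189, 177, 124,   6,   0,   0]), array([0.07 , 0.074, 0.078, 0.082, 0.086, 0.09 , 0.094, 0.098, 0.102,
       0.106, 0.11 , 0.114, 0.118, 0.122, 0.126, 0.13 , 0.134, 0.138,
       0.142, 0.146]))
0.47 2489 0.0871 0.5 2953 0.0882 0.54 3790 0.0897 0.58 2403 0.0914
```

Call:
apply_moves --pt "0 0 0 0 0 0.3 -1" --pt "0 0 0 0 0 0.6 -1" --pt "0 0 0 0 0 0.6 -1"

```text
time: 9.38
ee_pos: [0.4531, 0.1215, 0.0635]
eef_rot: [0.999, 0.038, 0.0, 0.0]
ft_force: [-3.2, -0.3, 3.9]
width: 0.0004
grip_force: 2.1
```

Call:
apply_moves --pt "0 0 0 0 0 0.3 -1" --pt "0 0 0 0 0 0.5 -1" --pt "0 0 0 0 0 0.5 -1"

```text
time: 9.63
ee_pos: [0.4531, 0.1215, 0.0631]
eef_rot: [0.999, 0.038, 0.0, 0.0]
ft_force: [-2.9, -1.2, 6.2]
width: 0.0005
grip_force: 3.0
```

Force is rising, so the stop is near. One more small press.

Call:
apply_moves --pt "0 0 0 0 0 0.3 -1" --pt "0 0 0 0 0 0.3 -1" --pt "0 0 0 0 0 0.3 -1"

```text
time: 9.88
ee_pos: [0.4531, 0.1215, 0.063]
eef_rot: [0.999, 0.038, 0.0, 0.0]
ft_force: [-4.2, -1.0, 7.7]
width: 0.0007
grip_force: 4.0
```

Call:
apply_moves --pt "0 0 0 0 0 0.4 -1" --pt "0 0 0 0 0 0.4 -1"

```text
time: 10.05
ee_pos: [0.4532, 0.1215, 0.0628]
eef_rot: [0.999, 0.038, 0.0, 0.0]
ft_force: [-5.5, -1.8, 11.2]
width: 0.0002
grip_force: 5.6
```

Call:
apply_moves --pt "0 0 0 0 0 -25 -1" --pt "0 0 0 0 0 -60 -1" --pt "0 0 0 0 0 -100 -1" --pt "0 0 0 0 0 -140 -1" --pt "0 0 0 0 0 -180 -1" --pt "0 0 0 0 0 -220 -1" --pt "0 0 0 0 36 -240 -1" --pt "0 0 0 0 72 -240 -1" --pt "0 0 0 -6 110 -240 0" --pt "0 0 0 -12 150 -240 1" --pt "0 0 0 -18 190 -240 1" --pt "0 0 0 -24 230 -240 1" --pt "0 0 0 -30 270 -240 1" --pt "0 0 0 -33 310 -240 1" --pt "0 0 0 -33 350 -240 1" --pt "0 0 0 -33 390 -240 1" --pt "0 0 0 -33 436 -240 1" --pt "0 0 0 -33 436 -240 1" --pt "0 0 0 -33 436 -240 1"

```text
time: 11.63
ee_pos: [0.4527, -0.319, 0.301]
eef_rot: [0.999, 0.036, -0.001, -0.0]
ft_force: [1.0, 1.6, 0.3]
width: 0.0656
grip_force: 0.0
```

Run:
```python
from h import *
st()
c=snap('top','top5'); P=cloud(c); z=P[...,2]
m=np.zeros(z.shape,bool); m[150:290,160:300]=1; m&=(z>.12)&(c['z_map']>0); q=P[m]; print('lid high pts',len(q),q.min(0),q.max(0)) if len(q) else print('lid not up')
def box(q,mask):
    rc=cv2.minAreaRect((q[:,:2]*1000).astype(np.float32)); print(mask,len(q),rc)
u0=(z>.07)&(z<.085)&(c['z_map']>0)&(P[...,0]>.4)&(P[...,0]<.65)&(P[...,1]>.02)&(P[...,1]<.23); box(P[u0],'rim')
u1=(z>.0)&(z<.03)&(c['z_map']>0)&(P[...,0]>.45)&(P[...,0]<.57)&(P[...,1]>.08)&(P[...,1]<.17)
print(np.histogram(P[u1][:,2],np.arange(0,.03,.002)))
loc((.4533,-.3146,.10),4.3)
im=np.hstack([cv2.resize(cv2.imread('pics/top5.png')[150:290,160:300],(560,560),interpolation=2)]); cv2.imwrite('pics/top5c.png',im)
```

```text
{'time': 11.6333, 'joint_positions': [0.7716, 0.1562, -0.274, 1.4726, 0.0425, 1.5199, -1.0004], 'ee_pos': [0.4527, -0.319, 0.301], 'eef_rot': [0.9994, 0.0359, -0.0007, -0.0002], 'ft_force': [1.0467, 1.5635, 0.2633], 'width': 0.0656, 'grip_force': 0.0}
lid high pts 2507 [0.57834255 0.05144369 0.12000559] [0.63767623 0.21306936 0.26177217]
rim 712 ((518.8153686523438, 126.21357727050781), (162.60922241210938, 150.25779724121094), 4.490695953369141)
(array([ 12, 131, 525, 773, 488, 130,  55,  47,  26,   6,   0,   0,   0,
         0]), array([0.   , 0.002, 0.004, 0.006, 0.008, 0.01 , 0.012, 0.014, 0.016,
       0.018, 0.02 , 0.022, 0.024, 0.026, 0.028]))
shift [ 1.000e-01 -1.900e+00  2.015e+02] yaw 4.29 az -0.0001 tilt z [-5.e-04  7.e-04 -1.e+00]
```

View pics/top5c.png

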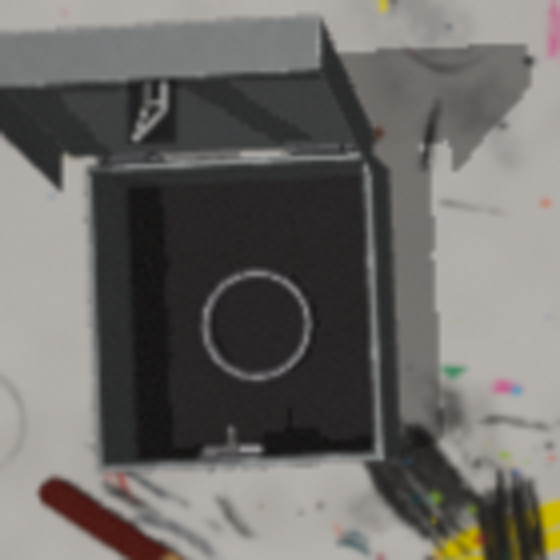

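The lid stands open. The well ring is centred at crop (257,325), which is full-image pixel (224.2,231.2). Next I measure the true finger geometry with the gripper open, and locate the well.

Run:
```python
from h import *
c=dict(np.load('pics/top5.npz')); P=cloud(c)
c2=dict(c); c2['z_map']=np.ones_like(c['z_map']); Q=cloud(c2)
ray=(Q[231,224]*.8+Q[231,225]*.2)-c['position']; t=(.016-c['position'][2])/ray[2]; print('ring',c['position']+t*ray)
z=P[...,2]; g=c['pixels'].astype(int).sum(2)
m=np.zeros(z.shape,bool); m[212:250,205:245]=1; m&=g>150
v,u=np.nonzero(m); print('ringpix',len(u)); e=cv2.fitEllipse(np.c_[u,v].astype(np.float32)); print(e)
st()
s=r.read_state(); M=R.from_quat(s['eef_rot'])
for n in ('wrist','scene'):
    c=snap(n,n+'6'); P=cloud(c); T=M.inv().apply((P-s['ee_pos']).reshape(-1,3))*1000; T=T[(c['z_map'].ravel()>0)]
    for side in(-1,1):
        k=(abs(T[:,0])<20)&(T[:,1]*side>20)&(T[:,1]*side<66)&(T[:,2]>-130)&(T[:,2]<60)
        print(n,side,np.histogram(T[k][:,2],np.arange(-130,61,10)))
        f=T[k&(T[:,2]>-65)]; print(len(f), f.min(0),f.max(0)) if len(f) else 0
```

```text
ring [0.51345028 0.1249747  0.016     ]
ringpix 230
((223.54718017578125, 230.82986450195312), (25.84967803955078, 26.258316040039062), 13.84253215789795)
{'time': 11.6833, 'joint_positions': [0.7701, 0.1542, -0.2765, 1.4738, 0.0417, 1.5202, -1.0012], 'ee_pos': [0.4534, -0.3166, 0.3015], 'eef_rot': [0.9993, 0.0375, -0.0003, -0.0004], 'ft_force': [0.5526, 0.6226, -0.0282], 'width': 0.0696, 'grip_force': 0.0}
wrist -1 (array([   0, 1686,  801,  799,  569,  513,  601,  459,  490,  403,  254,
          0,    0,    0,    0,    0,    0,    0,    0]), array([-130, -120, -110, -100,  -90,  -80,  -70,  -60,  -50,  -40,  -30,
        -20,  -10,    0,   10,   20,   30,   40,   50,   60]))
1896 [-10.14030197 -48.43055722 -64.95080817] [ 11.72869906 -34.39888524 -21.91515459]
wrist 1 (array([  0,  57, 490, 530, 432, 509, 587, 462, 482, 417, 245,   0,   0,
         0,   0,   0,   0,   0,   0]), array([-130, -120, -110, -100,  -90,  -80,  -70,  -60,  -50,  -40,  -30,
        -20,  -10,    0,   10,   20,   30,   40,   50,   60]))
1899 [-10.29759634  34.72360587 -64.99166967] [ 11.6125313   48.09873119 -22.0496046 ]
scene -1 (array([ 0,  0,  0,  0,  3, 48, 45, 43, 42, 45, 28,  0,  0,  0,  0,  0,  0,
        0,  0]), array([-130, -120, -110, -100,  -90,  -80,  -70,  -60,  -50,  -40,  -30,
        -20,  -10,    0,   10,   20,   30,   40,   50,   60]))
182 [-13.20587057 -52.49341593 -64.95204308] [ 10.93877573 -34.96742713 -23.2175696 ]
scene 1 (array([ 0, 10, 22, 17,  4,  4, 18, 27, 42, 36, 27,  0,  0,  0,  0,  0,  0,
        0,  0]), array([-130, -120, -110, -100,  -90,  -80,  -70,  -60,  -50,  -40,  -30,
        -20,  -10,    0,   10,   20,   30,   40,   50,   60]))
143 [-13.64941756  32.47336578 -63.76762764] [  8.45568613  47.76777556 -23.25521734]
```

Both cameras put the finger tips 22 mm behind the reported TCP, and the contact height agrees. The well measures about (0.514,0.126), so I grasp the jar by its lid.

Call:
apply_moves --pt "0 0 0 0 -2 40 1" --pt "0 0 0 0 -2 80 1" --pt "0 0 0 0 -2 120 1" --pt "0 0 0 0 -2 160 1" --pt "0 0 0 0 -2 200 1" --pt "0 0 0 0 -2 200 1" --pt "0 0 0 0 -2 200 1"

```text
time: 12.37
ee_pos: [0.453, -0.3122, 0.1021]
eef_rot: [0.999, 0.039, -0.001, -0.001]
ft_force: [0.5, -0.4, 0.5]
width: 0.0866
grip_force: 0.0
```

Run:
```python
from h import *
st()
c=snap('wrist','wrist7'); P=cloud(c); s=r.read_state()
m=(P[...,2]>.034)&(P[...,2]<.05)&(c['z_map']>0)&(np.hypot(P[...,0]-.4533,P[...,1]+.3146)<.04); q=P[m]
print(len(q),(q.min(0)+q.max(0))/2,np.ptp(q,axis=0)); print(cv2.minEnclosingCircle((q[:,:2]*1000).astype(np.float32)))
loc((.4533,-.3146,-.0055),4.3)
```

```text
{'time': 12.3667, 'joint_positions': [0.7649, 0.2643, -0.2811, 1.7687, 0.08, 1.1224, -1.0341], 'ee_pos': [0.453, -0.3122, 0.1021], 'eef_rot': [0.9992, 0.0393, -0.001, -0.0009], 'ft_force': [0.5161, -0.3754, 0.5052], 'width': 0.0866, 'grip_force': 0.0}
3345 [ 0.45348414 -0.31797717  0.04011764] [0.04638477 0.04601696 0.01216279]
((453.317626953125, -318.2205810546875), 23.39522361755371)
shift [ -1.4   1.1 109.8] yaw 4.48 az 0.0031 tilt z [ 1.4e-03 -7.0e-04 -1.0e+00]
```

Call:
apply_moves --pt "0 0 0 0 2 35 1" --pt "0 0 0 0 2 65 1" --pt "0 0 0 0 2 90 1" --pt "0 0 0 0 2 104 1" --pt "0 0 0 0 2 107 1" --pt "0 0 0 0 2 107 1" --pt "0 0 0 0 2 107 0" --pt "0 0 0 0 2 107 -0.3" --pt "0 0 0 0 2 107 -1" --pt "0 0 0 0 2 107 -1" --pt "0 0 0 0 2 107 -1" --pt "0 0 0 0 2 107 -1" --pt "0 0 0 0 2 107 -1" --force 12

```text
time: 13.5
ee_pos: [0.4536, -0.316, -0.0045]
eef_rot: [0.999, 0.038, 0.0, 0.0]
ft_force: [0.4, -1.7, 2.0]
width: 0.0485
grip_force: 1.1
```

Call:
apply_moves --pt "0 0 0 0 0 0 -1" --pt "0 0 0 0 0 0 -1" --pt "0 0 0 0 0 0 -1" --pt "0 0 0 0 0 -10 -1" --pt "0 0 0 0 0 -30 -1" --pt "0 0 0 0 0 -60 -1" --pt "0 0 0 0 0 -60 -1" --force 20

```text
time: 14.08
ee_pos: [0.4561, -0.3167, 0.0607]
eef_rot: [0.999, 0.039, 0.003, 0.002]
ft_force: [1.9, -1.7, -1.3]
width: 0.0446
grip_force: 19.9
```

Run:
```python
from h import *
st(); s=r.read_state(); M=R.from_quat(s['eef_rot'])
for n in('wrist','scene'):
    c=snap(n,n+'8'); P=cloud(c); T=M.inv().apply((P-s['ee_pos']).reshape(-1,3))*1000; ok=c['z_map'].ravel()>0
    k=ok&(abs(T[:,0])<26)&(abs(T[:,1])<21)&(T[:,2]>-75)&(T[:,2]<45)
    print(n,k.sum(),np.histogram(T[k][:,2],np.arange(-75,46,5)))
    if n=='wrist':
        h=np.histogram(T[k][:,2],np.arange(-75,46,1)); zt=h[1][np.argmax(h[0])]; kk=k&(abs(T[:,2]-zt)<6); q=T[kk]; print('top',zt,len(q),q.min(0),q.max(0))
        A=np.c_[q[:,:2],np.ones(len(q))]; print('tilt of top',np.linalg.lstsq(A,q[:,2],rcond=None)[0])
s=r.read_state(); K=cloud(c)
im=c['pixels'][:,:,::-1]; d=np.linalg.norm(K-s['ee_pos'],axis=-1); v,u=np.unravel_index(np.argmin(np.where(c['z_map']>0,d,9)),d.shape); print(u,v)
v0=max(0,v-60);u0=max(0,u-60); cv2.imwrite('pics/scene8c.png',cv2.resize(im[v0:v0+100,u0:u0+120],None,fx=6,fy=6,interpolation=2))
```

```text
{'time': 14.0833, 'joint_positions': [0.7628, 0.3135, -0.277, 1.8024, 0.0986, 1.0327, -1.0451], 'ee_pos': [0.4561, -0.3167, 0.0607], 'eef_rot': [0.9993, 0.0386, 0.0027, 0.0017], 'ft_force': [1.8632, -1.7429, -1.321], 'width': 0.0446, 'grip_force': 19.9247}
wrist 7331 (array([   0,    0,    0,    0,    0, 5198,  422,  397,   92,  369,  315,
        283,  183,   72,    0,    0,    0,    0,    0,    0,    0,    0,
          0,    0]), array([-75, -70, -65, -60, -55, -50, -45, -40, -35, -30, -25, -20, -15,
       -10,  -5,   0,   5,  10,  15,  20,  25,  30,  35,  40,  45]))
top -48 5460 [-23.02478888 -20.99856167 -49.79415676] [ 23.04977878  20.98523341 -42.03576713]
tilt of top [ 4.94794394e-02 -1.10913454e-02 -4.79209900e+01]
scene 153 (array([ 0,  0,  0,  0,  0, 18, 31, 10, 10, 14, 12, 15, 19, 18,  6,  0,  0,
        0,  0,  0,  0,  0,  0,  0]), array([-75, -70, -65, -60, -55, -50, -45, -40, -35, -30, -25, -20, -15,
       -10,  -5,   0,   5,  10,  15,  20,  25,  30,  35,  40,  45]))
389 212
```

View pics/scene8c.png

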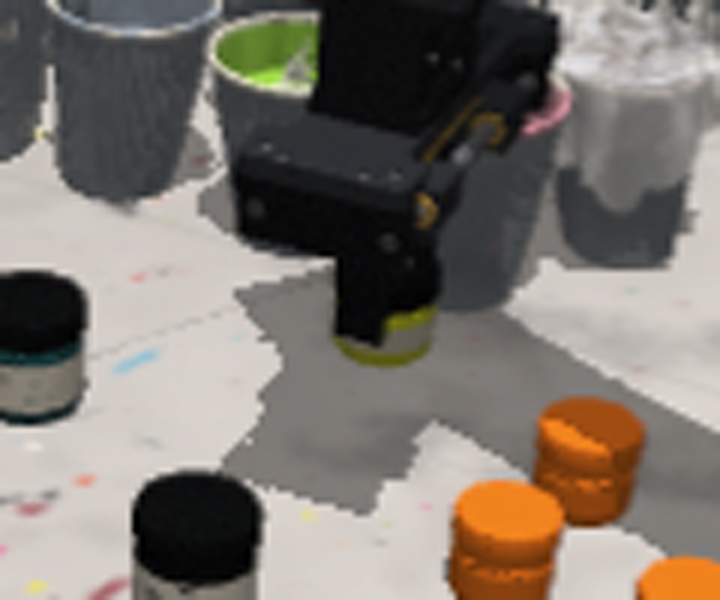

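The crop shows the jar held level, about (385,330), with the finger tips around its upper half and the jar base about 16 mm below them. I check wrist camera clearance to the open lid.

Run:
```python
from h import *
c=dict(np.load('pics/wrist8.npz')); s=r.read_state(); M=R.from_quat(s['eef_rot']); print('cam in tool',M.inv().apply(c['position']-s['ee_pos'])*1000)
print('well rel. loc (hover z .13)'); loc((.514,.1258,.13),4.4)
c=dict(np.load('pics/scene8.npz')); P=cloud(c); T=M.inv().apply((P-s['ee_pos']).reshape(-1,3))*1000
k=(c['z_map'].ravel()>0)&(abs(T[:,1])<110)&(abs(T[:,0])<200)&(T[:,2]<-85)&(T[:,2]>-400); 
for a in range(-400,-80,40):
    q=T[k&(T[:,2]>=a)&(T[:,2]<a+40)]; print(a,len(q),q.min(0).round() if len(q) else '',q.max(0).round() if len(q) else '')
```

```text
cam in tool [  84.79671911    0.64757583 -189.47710057]
well rel. loc (hover z .13)
shift [  93.7 -435.6  -73.7] yaw 4.42 az 0.0003 tilt z [ 0.0016 -0.001  -1.    ]
-400 1065 [-111.  -85. -400.] [  63.    6. -360.]
-360 722 [ -75.  -69. -360.] [  60.   30. -320.]
-320 628 [ -44.  -43. -320.] [  48.   12. -280.]
-280 613 [ -45.  -42. -280.] [  43.   10. -240.]
-240 494 [ -45.  -44. -240.] [  38.   27. -200.]
-200 511 [ -39.  -53. -200.] [  35.   18. -160.]
-160 853 [ -39.  -97. -160.] [  35.   95. -120.]
-120 491 [ -40.  -93. -120.] [ 36.  90. -88.]
```

Call:
apply_moves --pt "0 0 0 0 0 -25 -1" --pt "0 0 0 0 0 -55 -1" --pt "0 0 0 3 -15 -74 -1" --pt "0 0 0 9 -45 -74 -1" --pt "0 0 0 18 -80 -74 -1" --pt "0 0 0 26 -118 -74 -1" --pt "0 0 0 34 -156 -74 -1" --pt "0 0 0 42 -194 -74 -1" --pt "0 0 0 50 -232 -74 -1" --pt "0 0 0 58 -270 -74 -1" --pt "0 0 0 67 -310 -74 -1" --pt "0 0 0 76 -350 -74 -1" --pt "0 0 0 84 -388 -74 -1" --pt "0 0 0 90 -415 -74 -1" --pt "0 0 0 93 -430 -74 -1" --pt "0 0 0 94 -436 -74 -1" --pt "0 0 0 94 -436 -74 -1" --pt "0 0 0 94 -436 -74 -1"

```text
time: 15.68
ee_pos: [0.5134, 0.1249, 0.1286]
eef_rot: [0.999, 0.038, -0.001, 0.0]
ft_force: [-0.0, -0.6, -1.6]
width: 0.0445
grip_force: 19.9
```

Run:
```python
from h import *
st(); c=snap('wrist','wrist9'); P=cloud(c); s=r.read_state(); z=P[...,2]
m=(z>.07)&(z<.086)&(c['z_map']>0)&(abs(P[...,0]-.52)<.1)&(abs(P[...,1]-.126)<.09)
q=P[m]; print('rim',len(q),q.min(0),q.max(0)); 
for lx in (.5,.52,.54,.56):
    w=q[abs(q[:,0]-lx)<.01]; 
    if len(w): print(lx, w[:,1].min(),w[:,1].max(),len(w))
M=R.from_quat(s['eef_rot']); T=M.inv().apply((P-s['ee_pos']).reshape(-1,3))*1000
k=(c['z_map'].ravel()>0)&(abs(T[:,0])<28)&(abs(T[:,1])<21)&(T[:,2]>-51)&(T[:,2]<-42); q=T[k]; print('jar top',q.min(0),q.max(0),np.linalg.lstsq(np.c_[q[:,:2],np.ones(len(q))],q[:,2],rcond=None)[0])
loc((.514,.1258,.001),4.4)
```

```text
{'time': 15.6833, 'joint_positions': [0.2235, 0.2319, -0.6171, 1.781, 0.1448, 1.1759, -1.9317], 'ee_pos': [0.5134, 0.1249, 0.1286], 'eef_rot': [0.9993, 0.0381, -0.0008, 0.0004], 'ft_force': [-0.0046, -0.5802, -1.604], 'width': 0.0445, 'grip_force': 19.9271}
rim 4390 [0.44662344 0.0467267  0.07000038] [0.60370385 0.20509133 0.08596988]
0.5 0.04774699677138278 0.19923194631548605 488
0.52 0.049161736402701064 0.20007377720305253 523
0.54 0.050246240327287695 0.2016411529400267 564
0.56 0.05166171166144755 0.2031098998147381 613
jar top [-23.12803255 -20.99276914 -49.71599812] [ 23.0648238   20.99482323 -42.00511306] [ 4.66721946e-02 -1.02470419e-02 -4.76903354e+01]
shift [  0.6  -1.6 127.7] yaw 4.3 az -0.0018 tilt z [-0.0011 -0.001  -1.    ]
```

View pics/wrist9.png

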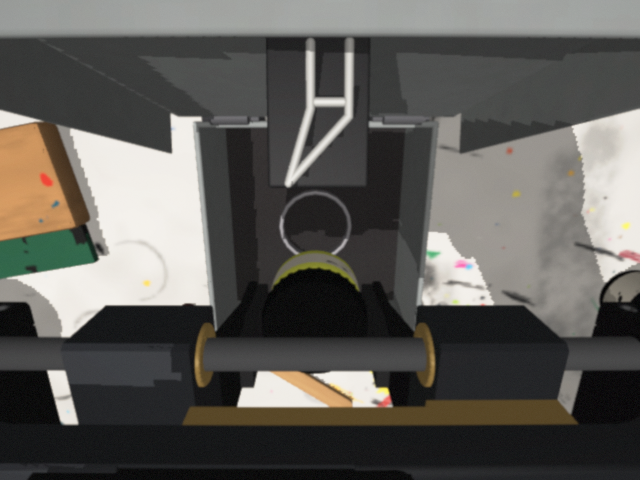

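The jar at (315,310) is in front of the well ring centred at (315,224). I project the ring centre into world coordinates.

Run:
```python
from h import *
c=dict(np.load('pics/wrist9.npz')); c2=dict(c); c2['z_map']=np.ones_like(c['z_map']); Q=cloud(c2)
def pt(u,v,h): d=Q[v,u]-c['position']; return (c['position']+d*(h-c['position'][2])/d[2]).round(4)
print(pt(279,224,.016),pt(351,224,.016),pt(315,191,.016),pt(315,224,.016))
P=cloud(c); print(P[224,300:330:10].round(4))
```

```text
[0.5125 0.1541 0.016 ] [0.5169 0.0944 0.016 ] [0.5423 0.1263 0.016 ] [0.5147 0.1242 0.016 ]
[[0.5118 0.1368 0.0091]
 [0.5121 0.1283 0.0077]
 [0.5133 0.1198 0.0096]]
```

The well is at about (0.5135,0.125) and the tool is already centred on it, so I go straight down and slow near the floor.

Call:
apply_moves --pt "0 0 0 0 0 20 -1" --pt "0 0 0 0 0 45 -1" --pt "0 0 0 0 0 70 -1" --pt "0 0 0 0 0 90 -1" --pt "0 0 0 0 0 105 -1" --pt "0 0 0 0 0 113 -1" --pt "0 0 0 0 0 118 -1" --pt "0 0 0 0 0 121 -1" --pt "0 0 0 0 0 123 -1" --pt "0 0 0 0 0 123 -1"

```text
time: 16.57
ee_pos: [0.5142, 0.126, 0.0067]
eef_rot: [0.999, 0.038, 0.0, 0.0]
ft_force: [0.4, -0.1, -0.7]
width: 0.0443
grip_force: 19.9
```

Call:
apply_moves --pt "0 0 0 0 0 1 -1" --pt "0 0 0 0 0 2 -1" --pt "0 0 0 0 0 2 -1"

```text
time: 16.82
ee_pos: [0.514, 0.1262, 0.0045]
eef_rot: [0.999, 0.038, 0.0, 0.0]
ft_force: [0.2, -0.2, -2.1]
width: 0.0443
grip_force: 19.9
```

Call:
apply_moves --pt "0 0 0 0 0 0.8 -1" --pt "0 0 0 0 0 1.5 -1" --pt "0 0 0 0 0 1.5 -1"

```text
time: 17.07
ee_pos: [0.5138, 0.1262, 0.0028]
eef_rot: [0.999, 0.038, -0.0, 0.0]
ft_force: [-0.6, 0.4, -2.1]
width: 0.0444
grip_force: 19.9
```

Call:
apply_moves --pt "0 0 0 0 0 0.7 -1" --pt "0 0 0 0 0 1.3 -1" --pt "0 0 0 0 0 1.3 -1"

```text
time: 17.32
ee_pos: [0.5142, 0.1262, 0.0025]
eef_rot: [0.999, 0.038, 0.0, 0.0]
ft_force: [-3.9, -2.8, 10.1]
width: 0.0448
grip_force: 19.8
```

The jar is on the floor of the well (10 N up). I let go gently.

Call:
apply_moves --pt "0 0 0 0 0 -0.7 -1" --pt "0 0 0 0 0 -0.7 0.1" --pt "0 0 0 0 0 -0.7 0.3" --pt "0 0 0 0 0 -0.7 0.55" --pt "0 0 0 0 0 -0.7 0.55" --pt "0 0 0 0 0 -0.7 0.55" --pt "0 0 0 0 0 -0.7 0.55"

```text
time: 17.9
ee_pos: [0.5139, 0.1262, 0.0022]
eef_rot: [0.999, 0.038, -0.0, 0.0]
ft_force: [-0.5, 0.7, -0.4]
width: 0.0659
grip_force: 0.0
```

Run:
```python
from h import *
st(); c=r.camera('wrist'); P=cloud(c)
m=(P[...,2]>.041)&(P[...,2]<.058)&(c['z_map']>0)&(np.hypot(P[...,0]-.514,P[...,1]-.125)<.026); q=P[m]; print(len(q),(q.min(0)+q.max(0))/2,np.ptp(q,axis=0),np.linalg.lstsq(np.c_[q[:,:2],np.ones(len(q))],q[:,2],rcond=None)[0],np.median(q[:,2]))
```

```text
{'time': 17.9, 'joint_positions': [0.1726, 0.3932, -0.5786, 1.891, 0.2638, 0.9333, -2.0236], 'ee_pos': [0.5139, 0.1262, 0.0022], 'eef_rot': [0.9993, 0.0384, -0.0, 0.0], 'ft_force': [-0.4644, 0.6992, -0.448], 'width': 0.0659, 'grip_force': 0.0}
5947 [0.51409621 0.12577635 0.04656153] [0.04625083 0.04661853 0.01112001] [-0.0864181  -0.00608078  0.09551301] 0.050105316632606006
```

Call:
apply_moves --pt "0 0 0 0 0 -4 0.55" --pt "0 0 0 0 0 -12 0.55" --pt "0 0 0 0 0 -30 0.55" --pt "0 0 0 0 0 -60 0.55" --pt "0 0 0 0 0 -100 0.55" --pt "0 0 0 0 0 -140 0.55" --pt "0 0 0 0 0 -140 0.55"

```text
time: 18.53
ee_pos: [0.5176, 0.1278, 0.1508]
eef_rot: [0.999, 0.039, 0.006, -0.001]
ft_force: [1.4, 0.1, -0.0]
width: 0.0676
grip_force: 0.0
```

Run:
```python
from h import *
st()
for n in('wrist','top'):
    c=snap(n,n+'10'); P=cloud(c)
    d=np.hypot(P[...,0]-.514,P[...,1]-.125); ok=c['z_map']>0
    a=ok&(P[...,2]>.041)&(P[...,2]<.058)&(d<.03); q=P[a]
    if len(q)>50:
        print(n,len(q),((q.min(0)+q.max(0))/2).round(4),np.ptp(q,axis=0).round(4))
        b=a&(d<.017); q=P[b]; print(np.linalg.lstsq(np.c_[q[:,:2],np.ones(len(q))],q[:,2],rcond=None)[0],np.median(q[:,2]),len(q))
s=r.read_state(); print(s['joint_positions'])
```

```text
{'time': 18.5333, 'joint_positions': [0.2306, 0.2112, -0.6259, 1.7545, 0.1345, 1.2068, -1.9249], 'ee_pos': [0.5176, 0.1278, 0.1508], 'eef_rot': [0.9992, 0.0386, 0.0057, -0.0007], 'ft_force': [1.3968, 0.0912, -0.0385], 'width': 0.0676, 'grip_force': 0.0}
wrist 2502 [0.5138 0.1257 0.0467] [0.0458 0.0464 0.0113]
[ 0.00316836 -0.00320779  0.04903565] 0.05029216703294814 1339
top 65 [0.52   0.1425 0.0488] [0.0257 0.0141 0.0074]
[-0.0258085  -0.19812884  0.08977222] 0.04921876782643264 14
[ 0.22995089  0.21648912 -0.62450729  1.7623014   0.13655471  1.2018374
 -1.92649527]
```

The jar stands level in the well: its top is at 0.050 and its centre at (0.5138,0.1257). Now I go up, over and behind the open lid with the fingers shut.

Call:
apply_moves --pt "0 0 0 0 0 -35 -1" --pt "0 0 0 0 0 -70 -1" --pt "0 0 0 0 0 -105 -1" --pt "0 0 0 0 0 -143 -1" --pt "0 0 0 0 0 -143 -1" --pt "0 0 0 30 0 -143 -1" --pt "0 0 0 65 0 -143 -1" --pt "0 0 0 100 0 -143 -1" --pt "0 0 0 135 0 -143 -1" --pt "0 0 0 160 0 -143 -1" --pt "0 0 0 160 0 -143 -1" --pt "0 0 0 160 0 -120 -1" --pt "0 0 0 160 0 -90 -1" --pt "0 0 0 160 0 -65 -1" --pt "0 0 0 160 0 -61 -1" --pt "0 0 0 160 0 -61 -1"

```text
time: 19.97
ee_pos: [0.672, 0.1379, 0.2009]
eef_rot: [0.999, 0.039, -0.002, 0.001]
ft_force: [0.1, -0.7, 0.8]
width: 0.0004
grip_force: 0.0
```

Run:
```python
from h import *
st(); loc((.514,.1257,.0),4.4)
```

```text
{'time': 19.9667, 'joint_positions': [0.1127, 0.5352, -0.5817, 1.2447, 0.2857, 1.4468, -1.9333], 'ee_pos': [0.672, 0.1379, 0.2009], 'eef_rot': [0.9993, 0.0385, -0.0022, 0.0005], 'ft_force': [0.107, -0.7126, 0.785], 'width': 0.0004, 'grip_force': 0.0}
shift [-1.575e+02 -1.000e-01  2.016e+02] yaw 4.42 az 0.0003 tilt z [-0.0044 -0.0012 -1.    ]
```

Call:
apply_moves --pt "0 0 0 -15 0 0 -1" --pt "0 0 0 -27 0 0 -1" --pt "0 0 0 -37 0 0 -1" --pt "0 0 0 -47 0 0 -1" --pt "0 0 0 -57 0 0 -1" --pt "0 0 0 -66 0 0 -1" --pt "0 0 0 -75 0 0 -1" --pt "0 0 0 -84 0 0 -1" --pt "0 0 0 -93 0 0 -1"

```text
time: 20.72
ee_pos: [0.5806, 0.1316, 0.2041]
eef_rot: [0.999, 0.038, 0.001, -0.0]
ft_force: [4.5, 1.0, -2.4]
width: 0.0006
grip_force: 1.9
```

Run:
```python
from h import *
st(); c=snap('scene','scene11'); cv2.imwrite('pics/scene11c.png',cv2.resize(c['pixels'][120:360,180:460,::-1],(700,600),interpolation=2))
```

```text
{'time': 20.7167, 'joint_positions': [0.2039, 0.3267, -0.6275, 1.514, 0.1942, 1.3619, -1.9323], 'ee_pos': [0.5806, 0.1316, 0.2041], 'eef_rot': [0.9993, 0.0384, 0.001, -0.0002], 'ft_force': [4.4571, 0.9939, -2.4305], 'width': 0.0006, 'grip_force': 1.9463}
```

View pics/scene11c.png

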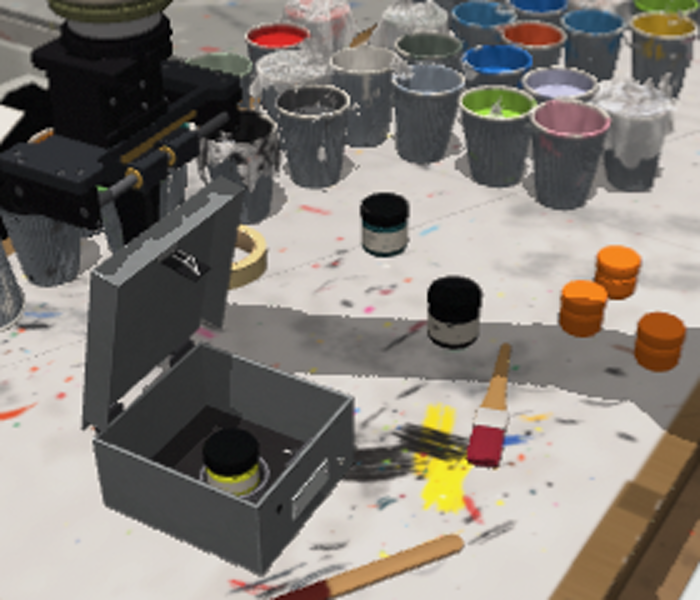

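The crop shows the lid about at vertical, being pushed by the fingers from behind, and the jar upright in the ring at (232,460). I continue along the arc.

Call:
apply_moves --pt "0 0 0 -10 0 0 -1" --pt "0 0 0 -20 0 1 -1" --pt "0 0 0 -30 0 4 -1" --pt "0 0 0 -40 0 8 -1" --pt "0 0 0 -50 0 12 -1" --pt "0 0 0 -60 0 17 -1" --pt "0 0 0 -67 0 22 -1" --pt "0 0 0 -73 0 28 -1" --pt "0 0 0 -79 0 33 -1" --pt "0 0 0 -84 0 38 -1" --pt "0 0 0 -89 0 44 -1" --pt "0 0 0 -93 0 50 -1" --pt "0 0 0 -93 0 50 -1"

```text
time: 21.85
ee_pos: [0.4865, 0.124, 0.1519]
eef_rot: [0.999, 0.039, -0.001, 0.0]
ft_force: [2.8, 0.6, 1.0]
width: 0.0006
grip_force: 1.3
```

```bash
cat >> h.py <<'E'
def ang():
    c=r.camera('wrist'); P=cloud(c); s=r.read_state(); hx=np.array([.5138,.1257]); e=np.array([np.cos(.0768),np.sin(.0768)])
    S=((P[...,:2]-hx)@e)*1000; Y=((P[...,:2]-hx)@np.array([-e[1],e[0]]))*1000
    m=(c['z_map']>0)&(abs(Y)<70)&(P[...,2]>.085)&(P[...,2]<.27)&(S>-90)&(S<80)&(abs(Y)>25)
    a=np.arctan2(P[...,2][m]*1000-91,86-S[m]); print('n',m.sum(),'lid angle pcts',np.percentile(a,[10,50,90]).round(3))
    print('tool s',((s['ee_pos'][:2]-hx)@e*1000).round(1),'tip z',s['ee_pos'][2]+.0215)
E
python3 -c "
from h import *
st(); ang()"
```

```text
{'time': 21.85, 'joint_positions': [0.27, 0.1517, -0.657, 1.8146, 0.0985, 1.2104, -1.9101], 'ee_pos': [0.4865, 0.124, 0.1519], 'eef_rot': [0.9993, 0.0385, -0.0011, 0.0003], 'ft_force': [2.7728, 0.5632, 0.9553], 'width': 0.0006, 'grip_force': 1.2657}
n 53820 lid angle pcts [0.592 0.607 1.129]
tool s -26.7 tip z 0.1740233389819257
```

Call:
apply_moves --pt "0 0 0 -4 0 6 -1" --pt "0 0 0 -7 0 12 -1" --pt "0 0 0 -10 0 17 -1" --pt "0 0 0 -13 0 22 -1" --pt "0 0 0 -15 0 27 -1" --pt "0 0 0 -17 0 32 -1" --pt "0 0 0 -19 0 37 -1" --pt "0 0 0 -21 0 42 -1" --pt "0 0 0 -23 0 47 -1" --pt "0 0 0 -25 0 52 -1" --pt "0 0 0 -28 0 56 -1" --pt "0 0 0 -31 0 60 -1" --pt "0 0 0 -34 0 64 -1" --pt "0 0 0 -36 0 66 -1" --pt "0 0 0 -36 0 66 -1"

```text
time: 23.15
ee_pos: [0.4513, 0.1214, 0.0867]
eef_rot: [0.999, 0.038, -0.0, 0.0]
ft_force: [1.7, 0.6, 4.1]
width: 0.0006
grip_force: 1.8
```

```bash
python3 -c "
from h import *
st(); ang()"
```

```text
{'time': 23.15, 'joint_positions': [0.2705, 0.1427, -0.6647, 1.9714, 0.1006, 1.0608, -1.9323], 'ee_pos': [0.4513, 0.1214, 0.0867], 'eef_rot': [0.9993, 0.0385, -0.0005, 0.0001], 'ft_force': [1.6501, 0.6155, 4.1074], 'width': 0.0006, 'grip_force': 1.763}
n 100604 lid angle pcts [0.114 0.139 0.804]
tool s -62.6 tip z 0.10847519840776476
```

Call:
apply_moves --pt "0 0 0 0 0 1 -1" --pt "0 0 0 0 0 2 -1" --pt "0 0 0 0 0 3 -1" --pt "0 0 0 0 0 4 -1" --pt "0 0 0 0 0 5 -1" --pt "0 0 0 0 0 6 -1" --pt "0 0 0 0 0 7 -1" --pt "0 0 0 0 0 8 -1" --pt "0 0 0 0 0 9 -1" --pt "0 0 0 0 0 10 -1" --pt "0 0 0 0 0 10 -1"

```text
time: 24.12
ee_pos: [0.452, 0.1214, 0.077]
eef_rot: [0.999, 0.038, -0.0, 0.0]
ft_force: [-2.8, -0.8, 3.4]
width: 0.0009
grip_force: 1.7
```

Call:
apply_moves --pt "0 0 0 0 0 0.5 -1" --pt "0 0 0 0 0 1 -1" --pt "0 0 0 0 0 1.5 -1" --pt "0 0 0 0 0 1.5 -1"

```text
time: 24.45
ee_pos: [0.452, 0.1214, 0.0756]
eef_rot: [0.999, 0.038, -0.0, 0.0]
ft_force: [-3.7, -0.6, 4.6]
width: 0.0006
grip_force: 1.8
```

Call:
apply_moves --pt "0 0 0 0 0 0.5 -1" --pt "0 0 0 0 0 1 -1" --pt "0 0 0 0 0 1.5 -1" --pt "0 0 0 0 0 1.5 -1"

```text
time: 24.78
ee_pos: [0.4521, 0.1214, 0.0741]
eef_rot: [0.999, 0.038, 0.0, 0.0]
ft_force: [-2.1, -0.8, 4.0]
width: 0.0004
grip_force: 1.8
```

Call:
apply_moves --pt "0 0 0 0 0 0.5 -1" --pt "0 0 0 0 0 1 -1" --pt "0 0 0 0 0 1.5 -1" --pt "0 0 0 0 0 1.5 -1"

```text
time: 25.12
ee_pos: [0.452, 0.1214, 0.0726]
eef_rot: [0.999, 0.038, -0.0, 0.0]
ft_force: [-2.8, -0.3, 4.0]
width: 0.0003
grip_force: 1.8
```

Call:
apply_moves --pt "0 0 0 0 0 0.5 -1" --pt "0 0 0 0 0 1 -1" --pt "0 0 0 0 0 1.3 -1" --pt "0 0 0 0 0 1.3 -1"

```text
time: 25.45
ee_pos: [0.452, 0.1214, 0.0714]
eef_rot: [0.999, 0.038, -0.0, 0.0]
ft_force: [-2.7, -1.1, 3.4]
width: 0.0003
grip_force: 1.8
```

Call:
apply_moves --pt "0 0 0 0 0 0.5 -1" --pt "0 0 0 0 0 1 -1" --pt "0 0 0 0 0 1 -1"

```text
time: 25.7
ee_pos: [0.4521, 0.1214, 0.0703]
eef_rot: [0.999, 0.038, 0.0, 0.0]
ft_force: [-2.7, -1.3, 3.7]
width: 0.0004
grip_force: 1.8
```

Call:
apply_moves --pt "0 0 0 0 0 0.5 -1" --pt "0 0 0 0 0 1 -1" --pt "0 0 0 0 0 1 -1"

```text
time: 25.95
ee_pos: [0.4521, 0.1214, 0.0694]
eef_rot: [0.999, 0.038, 0.0, 0.0]
ft_force: [-2.0, -1.2, 3.4]
width: 0.0005
grip_force: 2.0
```

Call:
apply_moves --pt "0 0 0 0 0 0.5 -1" --pt "0 0 0 0 0 1 -1" --pt "0 0 0 0 0 1 -1"

```text
time: 26.2
ee_pos: [0.4521, 0.1214, 0.0684]
eef_rot: [0.999, 0.038, 0.0, 0.0]
ft_force: [-3.0, -0.5, 4.2]
width: 0.0006
grip_force: 2.0
```

Call:
apply_moves --pt "0 0 0 0 0 0.5 -1" --pt "0 0 0 0 0 1 -1" --pt "0 0 0 0 0 1 -1"

```text
time: 26.45
ee_pos: [0.4521, 0.1214, 0.0674]
eef_rot: [0.999, 0.038, 0.0, 0.0]
ft_force: [-2.6, -1.1, 3.8]
width: 0.0001
grip_force: 2.0
```

Call:
apply_moves --pt "0 0 0 0 0 0.5 -1" --pt "0 0 0 0 0 0.9 -1" --pt "0 0 0 0 0 0.9 -1"

```text
time: 26.7
ee_pos: [0.4521, 0.1215, 0.0665]
eef_rot: [0.999, 0.038, 0.0, 0.0]
ft_force: [-1.6, -0.8, 3.9]
width: 0.0004
grip_force: 2.0
```

Call:
apply_moves --pt "0 0 0 0 0 0.5 -1" --pt "0 0 0 0 0 0.9 -1" --pt "0 0 0 0 0 0.9 -1"

```text
time: 26.95
ee_pos: [0.4521, 0.1214, 0.0656]
eef_rot: [0.999, 0.038, 0.0, 0.0]
ft_force: [-2.9, -0.8, 3.9]
width: 0.0003
grip_force: 2.0
```

Call:
apply_moves --pt "0 0 0 0 0 0.4 -1" --pt "0 0 0 0 0 0.8 -1" --pt "0 0 0 0 0 0.8 -1"

```text
time: 27.2
ee_pos: [0.4521, 0.1214, 0.0647]
eef_rot: [0.999, 0.038, 0.0, -0.0]
ft_force: [-2.5, -1.2, 3.1]
width: 0.0007
grip_force: 1.6
```

Call:
apply_moves --pt "0 0 0 0 0 0.3 -1" --pt "0 0 0 0 0 0.6 -1" --pt "0 0 0 0 0 0.6 -1"

```text
time: 27.45
ee_pos: [0.4521, 0.1214, 0.0642]
eef_rot: [0.999, 0.038, 0.0, 0.0]
ft_force: [-3.5, -0.5, 4.1]
width: 0.0005
grip_force: 2.3
```

Call:
apply_moves --pt "0 0 0 0 0 0.3 -1" --pt "0 0 0 0 0 0.6 -1" --pt "0 0 0 0 0 0.6 -1"

```text
time: 27.7
ee_pos: [0.4521, 0.1214, 0.0636]
eef_rot: [0.999, 0.038, 0.0, 0.0]
ft_force: [-1.4, -1.1, 3.4]
width: 0.0004
grip_force: 2.1
```

Call:
apply_moves --pt "0 0 0 0 0 0.3 -1" --pt "0 0 0 0 0 0.5 -1" --pt "0 0 0 0 0 0.5 -1"

```text
time: 27.95
ee_pos: [0.4521, 0.1214, 0.0632]
eef_rot: [0.999, 0.038, 0.0, 0.0]
ft_force: [-3.6, -0.9, 4.8]
width: 0.0005
grip_force: 2.6
```

Call:
apply_moves --pt "0 0 0 0 0 0.3 -1" --pt "0 0 0 0 0 0.5 -1" --pt "0 0 0 0 0 0.5 -1"

```text
time: 28.2
ee_pos: [0.4522, 0.1214, 0.0629]
eef_rot: [0.999, 0.038, 0.0, 0.0]
ft_force: [-4.2, -0.6, 7.7]
width: 0.0005
grip_force: 4.2
```

Call:
apply_moves --pt "0 0 0 0 0 0.3 -1" --pt "0 0 0 0 0 0.3 -1"

```text
time: 28.37
ee_pos: [0.4522, 0.1215, 0.0627]
eef_rot: [0.999, 0.038, 0.0, 0.0]
ft_force: [-5.4, -1.2, 9.4]
width: 0.001
grip_force: 5.3
```

Call:
apply_moves --pt "0 0 0 0 0 0.3 -1" --pt "0 0 0 0 0 0.3 -1"

```text
time: 28.53
ee_pos: [0.4522, 0.1215, 0.0626]
eef_rot: [0.999, 0.038, 0.0, 0.0]
ft_force: [-5.0, -1.2, 12.4]
width: 0.0002
grip_force: 6.5
```

Call:
apply_moves --pt "0 0 0 0 0 -2 -1" --pt "0 0 0 0 0 -5 -1" --pt "0 0 0 0 0 -9 -1" --pt "0 0 0 0 0 -14 -1" --pt "0 0 0 0 0 -20 -1" --pt "0 0 0 0 0 -30 -1" --pt "0 0 0 0 0 -60 -1" --pt "0 0 0 0 0 -100 -1" --pt "0 0 0 0 0 -100 -1" --pt "0 0 0 0 0 -100 -1"

```text
time: 29.37
ee_pos: [0.4536, 0.1219, 0.1646]
eef_rot: [0.999, 0.038, 0.002, -0.0]
ft_force: [-0.6, -1.4, -0.3]
width: 0.0003
grip_force: 0.0
```

Run:
```python
from h import *
st(); ang(); c=r.camera('wrist'); lidz(c)
c=r.camera('top'); P=cloud(c); z=P[...,2]
m=np.zeros(z.shape,bool); m[185:250,180:262]=1; m&=(z>.07)&(z<.13)&(c['z_map']>0); q=P[m]; print(np.linalg.lstsq(np.c_[q[:,:2],np.ones(len(q))],q[:,2],rcond=None)[0],np.percentile(q[:,2],[2,50,98]))
```

```text
{'time': 29.3667, 'joint_positions': [0.2955, 0.0511, -0.6662, 1.8787, 0.0352, 1.2182, -1.8761], 'ee_pos': [0.4536, 0.1219, 0.1646], 'eef_rot': [0.9993, 0.0384, 0.0024, -0.0001], 'ft_force': [-0.6054, -1.4172, -0.3294], 'width': 0.0003, 'grip_force': 0.0}
n 34665 lid angle pcts [0.05  0.061 0.167]
tool s -61.4 tip z 0.18442723006637912
0.47 1210 0.0984 0.5 1329 0.0969 0.54 1491 0.0948 0.58 1694 0.0932 
[-0.04059578  0.00613654  0.11433047] [0.08715263 0.09309562 0.09790127]
```

The lid is back at its latched rest height, with the same 0.098 profile as at the start. I wait briefly, re-check and hand in.

Call:
apply_moves --pt "0 0 0 0 0 -50 -1" --pt "0 0 0 0 0 -80 -1" --pt "0 0 0 0 0 -80 -1" --pt "0 0 0 0 0 -80 -1" --pt "0 0 0 0 0 -80 -1" --pt "0 0 0 0 0 -80 -1"

```text
time: 30.02
ee_pos: [0.4512, 0.1211, 0.2404]
eef_rot: [0.999, 0.038, -0.001, 0.0]
ft_force: [1.0, -0.5, -0.3]
width: 0.0005
grip_force: 0.0
```

Run:
```python
from h import *
st(); lidz(); print(r.close_job())
```

```text
{'time': 30.0167, 'joint_positions': [0.3086, -0.0038, -0.6568, 1.7642, -0.0029, 1.3832, -1.8416], 'ee_pos': [0.4512, 0.1211, 0.2404], 'eef_rot': [0.9993, 0.0384, -0.0014, 0.0001], 'ft_force': [1.0331, -0.4824, -0.3094], 'width': 0.0005, 'grip_force': 0.0}
0.47 747 0.0983 0.5 805 0.0968 0.54 881 0.0949 0.58 971 0.0933 
the job is handed in; nothing more can be done
None
```

I handed the job in at about 30 s: the small jar was upright in the well before I shut the lid, the lid is latched, the highest pressing force I read was about 12 N, and no verdict came back.

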